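# Slide the oil bottle back onto its drip mat

## Robot

A 6-joint arm with a two-finger parallel gripper is mounted at the origin on the work surface. World frame = base frame: x ahead of the robot, y to its left, z up, the work surface at z = 0. Lengths are in m, angles in rad, forces in N, time in s.
With the tool pointing down it reaches from about 0.225 to 0.875 m from the base axis. Payload 3.4 kg.
Tool frame: the origin (TCP) lies midway between the tips of the shut fingers; the grasp point (between the pads) lies 19 mm behind it; z points along the fingers, y is the line along which they close (so a half turn about z gives the same grasp; the last joint's range is limited). The gripper opens to 85 mm and grips with 20 to 120 N. Pads are 22 mm wide; open, the fingers measure 114 mm over their backs; the gripper's body (76 mm by 85 mm) begins 54 mm behind the grasp point. The pads swing forward as they close: fully open they stand 13 mm farther back than shut.
Start: joints at [0.985, 0.276, 1.505, -0, 1.361, -0.121], TCP at [0.258, 0.514, 0.196] pointing down, gripper open.
Joint ranges: [-2.89, 2.89], [-0.75, 2.08], [0.22, 2.7], [-1.18, 4.32], [0.11, 2.71], [-2.7, 2.7]. Speed limits (rad/s): [2.57, 2.57, 3.14, 3.14, 3.14, 3.14].

## Interface

Orientations are given as a unit quaternion [w, x, y, z].
In Python, from rig import * gives the robot as it stands.
- The arm moves only by the tool apply_moves, never from a script. Its argument "steps" is one flat list of numbers, 4 for each row, row after row: the shift along the world's x, y, z in cm, then the turn about the world's z in degrees. A call has 1 to 8 rows; each row is the pose to reach, as a shift and turn from the pose commanded when the call began; what a row does not reach only later rows make up. A row lasts 1/12 s, in which the tool goes at most 41.7 mm and 7.16 degrees, less where a joint would pass 70% of its speed; a pose out of reach is approached as far as the arm can. A call with a gripper value outside its range is refused whole. "jaw" is the closure in counts, from 0 (fully open) to 255 (shut), set as the call begins (left out, the last holds). The fingers move at their own pace and stop on an object; "newtons" is the grip in N (left out, the last holds). Time passes only in rows, so rows that repeat a pose let the fingers close. It gives the time, the measured TCP pose, the force, the opening and the grip force at its end, in the units of the state.
- get_state(): the state, without advancing time (a new reading comes with each control period).
- get_image(name): name is "scene" or "top"; returns the picture (384x512x3 uint8, red, green, blue); there is no depth.
- calibration(name): a dict with "fx", "fy", "cx", "cy" (pixels), "k1" (the pictures are not rectified: a ray, as slopes to the right and down, at radius r is drawn at 1 + k1 r^2 times it, then the intrinsics apply), "xyz" and "rotation" of the camera in the world. Camera axes: x right, y up, looking along -z (the intrinsics and any distortion apply to the point x, -y, -z); pixel columns grow to the right and rows downward; lengths in m; the calibration is good to about 2 mm. A picture is of the moment at which its call begins. calibration takes no time and is no camera call.
- sign_off(): hands the job in; it is judged then, once.
The state is a dict: "clock": time; "qpos": joint angles; "qd": joint speeds; "effort": joint torques, N m; "position": TCP position; "ee_rot": TCP orientation; "contact_force": force on the tool from outside, world axes, zero at the start; "moment": the same for the moment, N m; "width": finger opening in m; "gripper_force": force on a finger pad.
Only numpy, scipy, OpenCV 4.12 (cv2) and the standard library are available. Lean on these libraries where they do the work, as an engineer would, in place of code of your own. Each camera call takes 0.05 s, during which the arm holds its last target. There are 200 camera calls.

## Task

The tall green oil bottle has been left out on the counter near the gas hob. Without gripping or lifting it, push it with your fingertips low on its body, gently enough that it slides along upright and never rocks, until it stands wholly on its round black drip mat in the row along the back ledge. Leave everything else where it stands.

Things in the scene. Friction and masses are not known exactly. Their poses are not given: they have to be found in the camera images.
- oil_bottle: tall loose oil bottle: green glass, yellow band; round straight body 56 mm in diameter up to 145 mm, then shoulder, 27 mm neck, bent steel pourer, 255 mm tall; 0.4 to 0.8 kg. Origin: centre of its flat underside, z up. Stands on the steel counter (height 0), friction 0.5 to 0.7: pushed 30 mm up or lower it slides, above about 40 mm, or at over 0.15 m/s, it may topple
- mat_center (a point): centre, on the counter, of the oil bottle's drip mat: fixed round black mat, 100 mm in diameter, thin red ring on it; paper thin (1 mm), no step to slide over. One of three places in a row, about 150 mm apart, 60 mm in front of the back ledge; vinegar bottle and pepper mill stand on the other two, in any order
- ledge_front (a point): middle of the top front edge of the fixed raised steel ledge that runs along y behind the row: a vertical front face 45 mm high, through this point, facing the robot
- vinegar_bottle: bystander in the row, loose: amber glass bottle with a white band, same shape as the oil bottle (56 mm in diameter, 255 mm tall). Origin: centre of its underside
- pepper_mill: bystander in the row, loose: dark wooden pepper mill, 58 mm across at the foot, 194 mm tall. Origin: centre of its underside
- salt_shaker: bystander, loose: steel shaker, 53 mm in diameter, 93 mm tall, near the hob. Origin: centre of its underside
- tea_glass: bystander, loose: small waisted clear glass, 54 mm across, 78 mm tall, to the left. Origin: centre of its underside
- spice_jar: bystander, loose: clear jar with a red cap, 64 mm in diameter, 95 mm tall, to the left. Origin: centre of its underside
- sugar_bowl: bystander, loose: white bowl, 100 mm across, 48 mm tall, to the left. Origin: centre of its underside
- hob: fixed two-ring gas hob, 510 (x) by 290 (y) mm, pan supports 43 mm high, at the right of the counter; a frying pan (190 mm across, rim 83 mm above the counter, handle towards the robot's side) on the ring nearer the robot. Origin: centre of its footprint, on the counter

How it is judged:
At the end, for the whole second after the job is handed in: the oil bottle stands upright (within 0.05 rad) and at rest on the counter, its centre within 22 mm of the mat's centre (so its whole foot is on the mat), and every bystander is within 25 mm of where it stood (horizontal distance between oil_bottle and mat_center below 0.022 m and angle between oil_bottle's own z axis and vertical below 0.05 rad and height (world z) of oil_bottle below 0.008 m and linear speed of oil_bottle below 0.02 m/s and distance of each of vinegar_bottle, pepper_mill, salt_shaker, tea_glass, spice_jar, sugar_bowl from where it was at the start of the episode below 0.025 m); the robot touches nothing.
It fails at once if the oil bottle rocks or tips (more than 0.15 rad) (angle between oil_bottle's own z axis and vertical above 0.15 rad).
It fails at once if the oil bottle is lifted (more than 10 mm) (height (world z) of oil_bottle above 0.01 m).
It fails at once if the oil bottle is gripped or shoved hard (fingers press on it with more than 25 N) (contact force between the fingers and oil_bottle above 25 N).
It fails at once if another thing (vinegar bottle, pepper mill, salt shaker, tea glass, spice jar or sugar bowl) is displaced by more than 25 mm (distance of any of vinegar_bottle, pepper_mill, salt_shaker, tea_glass, spice_jar, sugar_bowl from where it was at the start of the episode above 0.025 m).
It also fails if it takes over 72 s, if anything falls off the work surface, if the arm or the gripper's body presses on something with over 40 N, if the wrist force passes 120 N, or if a joint passes its speed limit or range.

## Working session

There is one attempt and no reset: what is moved stays moved. The work goes in short steps, Python scripts to look and compute and a tool call to move; the robot and the scene stay as the last step left them, time stands still between calls to the robot, and variables do not carry over. Pictures are saved under pics/ and viewed, at most 10 in all, crops included, and the job is handed in when it is done.

Besides the shell and the picture viewer there is one more tool, called after "Call:" as name(argument=value, ...) on one line, values as JSON. apply_moves: Moves the arm, as the interface text tells. Its arguments: {"type":"object","properties":{"steps":{"type":"array","items":{"type":"number"}},"jaw":{"type":"number"},"newtons":{"type":"number"}},"required":["steps"]}

```bash
mkdir -p pics
cat > h.py <<'E'
from rig import *
import numpy as np, cv2
def ray(n,u,v):
    c=calibration(n);p=np.array([(u-c['cx'])/c['fx'],(v-c['cy'])/c['fy']])
    q=p.copy()
    for _ in range(20): q=p/(1+c['k1']*(q@q))
    return np.array(c['xyz']),np.array(c['rotation']).reshape(3,3)@np.array([q[0],-q[1],-1])
def on(n,u,v,z=0):
    o,d=ray(n,u,v);return o+d*(z-o[2])/d[2]
def proj(n,P):
    c=calibration(n);a=np.array(c['rotation']).reshape(3,3).T@(np.array(P)-c['xyz'])
    q=np.array([a[0]/-a[2],-a[1]/-a[2]]);q=q*(1+c['k1']*(q@q));return q*[c['fx'],c['fy']]+[c['cx'],c['cy']]
def snap(n,f,box=None,s=1.5):
    im=get_image(n)[:,:,::-1].copy();cv2.imwrite('pics/raw_'+f,im)
    if box: im=im[box[1]:box[3],box[0]:box[2]]
    cv2.imwrite('pics/'+f,cv2.resize(im,None,fx=s,fy=s,interpolation=cv2.INTER_CUBIC));
E
python3 -c "
from h import *
snap('scene','s0.png');snap('top','t0.png')
for n in('scene','top'):print(calibration(n))
print(get_state())"
```

```text
{'fx': 386.7633645771289, 'fy': 386.7633645771289, 'cx': 251.39511363524898, 'cy': 187.4689732681554, 'k1': 0.03501399055654411, 'xyz': array([1.18907657, 0.48889718, 0.83899051]), 'rotation': array([0.37656417, 0.16097008, 0.36643435, 0.83547228])}
{'fx': 490.385642675508, 'fy': 490.385642675508, 'cx': 257.0209888161412, 'cy': 191.92746330199992, 'k1': -0.172911311542084, 'xyz': array([ 0.47860065, -0.11575584,  1.67444309]), 'rotation': array([ 0.71669229,  0.02026218, -0.01956048, -0.69682063])}
{'clock': 0.1, 'qpos': array([ 9.85006875e-01,  2.76554931e-01,  1.50599776e+00,  1.54332716e-05,
        1.36072386e+00, -1.21020643e-01]), 'qd': array([-0.00036601, -0.00088438, -0.00261653, -0.00027702,  0.00052168,
       -0.00106143]), 'effort': array([ 3.02361223e-03, -4.17701948e+01, -2.46404868e+01,  1.06206537e-04,
        5.81230677e-03,  2.32728588e-06]), 'position': array([0.25743833, 0.51355595, 0.19471655]), 'ee_rot': array([-2.98473261e-04,  2.30299978e-01,  9.73119320e-01, -7.87305048e-04]), 'contact_force': array([-0.16385837, -0.55489421, -0.48308173]), 'moment': array([ 0.05415434,  0.00891049, -0.03371211]), 'gripper_force': 0.0, 'width': 0.08528707757088394}
```

View pics/s0.png

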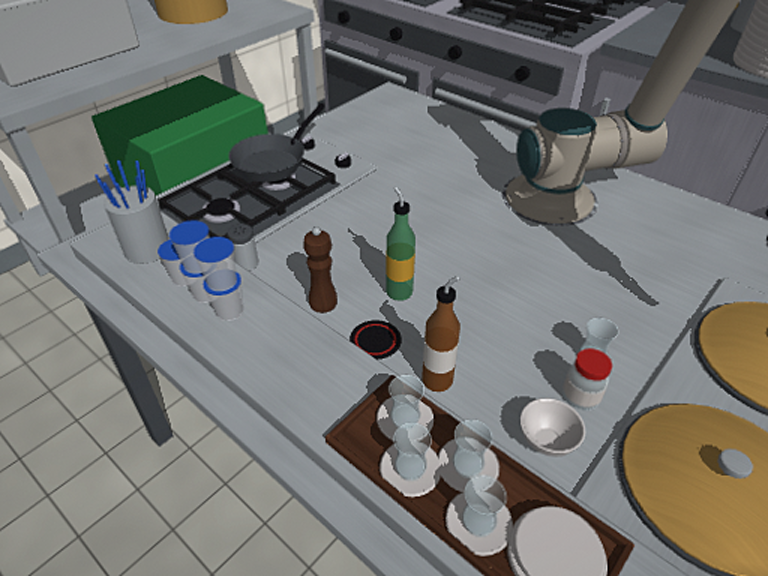

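View pics/t0.png

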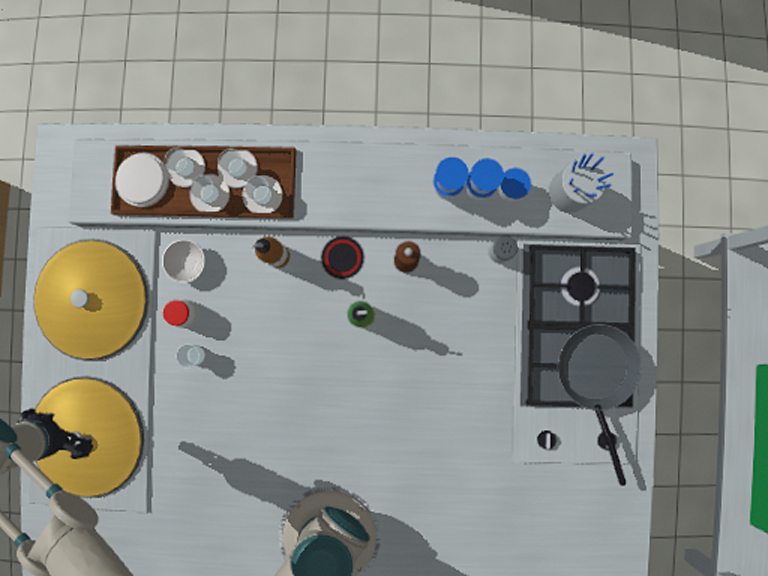

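The scene view shows the green bottle's foot near (400,297) and the mat's red ring at (376,339) in the 1.5x picture. In the top view the mat is at (343,257) and the bottle at (361,314). The vinegar bottle and pepper mill stand either side of the mat.

```bash
sed -i "s/np.array(c\['rotation'\]).reshape(3,3)/R(c)/" h.py
cat >> h.py <<'E'
from scipy.spatial.transform import Rotation
def R(c): w,x,y,z=c['rotation'];return Rotation.from_quat([x,y,z,w]).as_matrix()
def green(im,hsv=((40,60,40),(90,255,255)),box=None):
    m=cv2.inRange(cv2.cvtColor(im,cv2.COLOR_BGR2HSV),*map(np.array,hsv))
    if box: k=np.zeros_like(m);k[box[1]:box[3],box[0]:box[2]]=255;m&=k
    n,l,s,c=cv2.connectedComponentsWithStats(m);i=1+np.argmax(s[1:,4]);return l==i,s[i],c[i]
def foot(im,box,hsv,r=.028):  # scene: bottom edge -> base centre
    m,s,c=green(im,hsv,box);v=s[1]+s[3]-1;us=np.where(m[v-1])[0];u=us.mean()
    p=on('scene',u,v+.5);d=p-calibration('scene')['xyz'];d[2]=0;return p+r*d/np.linalg.norm(d),s
RED=((0,120,60),(8,255,255));GRN=((40,60,40),(90,255,255))
E
python3 - <<'E'
from h import *
s=cv2.imread('pics/raw_s0.png');t=cv2.imread('pics/raw_t0.png')
for n,im,b in(('scene',s,(228,208,272,244)),('top',t,(208,152,248,190))):
    hs=cv2.inRange(cv2.cvtColor(im,cv2.COLOR_BGR2HSV),np.array([0,120,80]),np.array([8,255,255]))
    hs2=np.zeros_like(hs);hs2[b[1]:b[3],b[0]:b[2]]=hs[b[1]:b[3],b[0]:b[2]]
    (c,a,_)=cv2.fitEllipse(np.argwhere(hs2)[:,::-1].astype(np.float32));print('mat',n,c,a,on(n,*c,.001))
print('oil',foot(s,(250,130,290,206),GRN))
m,st,c=green(t,GRN,(225,195,256,222));print('oil top',st,c,on('top',*c,.145),on('top',*c,.17))
BR=((3,100,20),(20,255,220))
print('vin',foot(s,(278,198,312,264),BR));print('mill',foot(s,(195,145,228,212),((0,60,10),(20,255,200)),.029))
c=(on('scene',376/1.5,339/1.5));print(c)
for nm,u,v in(('salt',505,250),('bowl',183,261),('jar',176,313),('glass',191,355)):print(nm,on('top',u/1.5,v/1.5,.05))
for x,y in((343,233),(200,228),(500,236)):print('ledge',on('top',x/1.5,y/1.5,.045))
E
```

```text
mat scene (249.82086181640625, 225.69898986816406) (19.520675659179688, 25.938690185546875) [ 0.64118539 -0.01233567  0.001     ]
mat top (227.96554565429688, 171.25128173828125) (21.874216079711914, 22.060123443603516) [ 0.64111302 -0.01117086  0.001     ]
oil (array([ 4.10584575e-01, -1.42572380e-01, -1.11022302e-16]), array([258, 142,  19,  32, 454], dtype=int32))
oil top [232 201  18  17 162] [240.29012346 209.38271605] [ 0.5088357  -0.06239627  0.145     ] [ 0.50834148 -0.06326848  0.17      ]
vin (array([0.55833689, 0.08852523, 0.        ]), array([283, 200,  24,  35, 578], dtype=int32))
mill (array([ 0.63778469, -0.16416897,  0.        ]), array([203, 154,  22,  54, 822], dtype=int32))
[ 0.63978199 -0.0103344   0.        ]
salt [ 0.66223259 -0.37673816  0.05      ]
bowl [0.61787907 0.34385209 0.05      ]
jar [0.50064351 0.3548426  0.05      ]
glass [0.40802374 0.31687148 0.05      ]
ledge [ 0.69041692 -0.01452141  0.045     ]
ledge [0.69402771 0.30959617 0.045     ]
ledge [ 0.69396882 -0.365763    0.045     ]
```

Run:
```python
from h import *
s=cv2.imread('pics/raw_s0.png')
print('oil',foot(s,(250,130,290,206),((18,60,40),(90,255,255))))
m,st,c=green(s,GRN,(250,180,290,206));print(st)
print('oil low',foot(s,(250,180,290,206),GRN))
print('vin low',foot(s,(278,246,312,264),((3,100,20),(20,255,220))))
for z in (0,.1,.145):print(proj('scene',[.509,-.062,z]),proj('top',[.509,-.062,z]))
```

```text
oil (array([ 0.50571691, -0.0647075 ,  0.        ]), array([257, 142,  20,  58, 936], dtype=int32))
[258 185  18  15 204]
oil low (array([ 0.50571691, -0.0647075 ,  0.        ]), array([258, 185,  18,  15, 204], dtype=int32))
vin low (array([0.63522839, 0.13639892, 0.        ]), array([282, 246,  21,  15, 232], dtype=int32))
[266.15095528 194.17799671] [241.63118535 210.21275391]
[266.79229266 169.7614158 ] [240.64870182 209.61895609]
[267.10808461 157.79670096] [240.16473535 209.32643502]
```

Call:
apply_moves(steps=[0, -3, 1, -7, 1, -6, 1, -14, 2, -10, 1, -21, 3, -14, 1, -28, 4, -18, 1, -35, 5, -22, 1, -42, 6, -26, 1, -42, 7, -30, 1, -42], jaw=0)

```text
clock: 0.77
position: [0.3273, 0.2122, 0.2053]
ee_rot: [0.0, 0.563, 0.826, -0.0]
contact_force: [1.3, 0.1, 0.2]
width: 0.0852
gripper_force: 0.0
```

Call:
apply_moves(steps=[1, -4, 0, 0, 2, -8, 0, 0, 3, -12, 0, 0, 4, -16, 0, 0, 5, -20, 0, 0, 6, -24, 0, 0, 7, -28, 0, 0, 7.7, -31.7, 0, 0])

```text
clock: 1.43
position: [0.4049, -0.1055, 0.2054]
ee_rot: [0.0, 0.564, 0.826, 0.0]
contact_force: [1.3, 0.5, -0.1]
width: 0.085
gripper_force: 0.0
```

Call:
apply_moves(steps=[0, 0, -4, 0, 0, 0, -8, 0, 0, 0, -12, 0, 0, 0, -15, 0, 0, 0, -17, 0, 0, 0, -18.5, 0, 0, 0, -19.3, 0, 0, 0, -19.3, 0])

```text
clock: 2.1
position: [0.4032, -0.1023, 0.011]
ee_rot: [-0.002, 0.564, 0.826, -0.0]
contact_force: [-0.9, 0.1, 0.8]
width: 0.0851
gripper_force: 0.0
```

Run:
```python
from h import *
print(get_state()['position'],get_state()['contact_force'])
snap('scene','s1.png',(190,60,390,210),4)
snap('top','t1.png',(170,140,310,245),5)
```

```text
[ 0.40322905 -0.10233916  0.01097273] [-0.87085678  0.06525017  0.84105782]
```

View pics/s1.png

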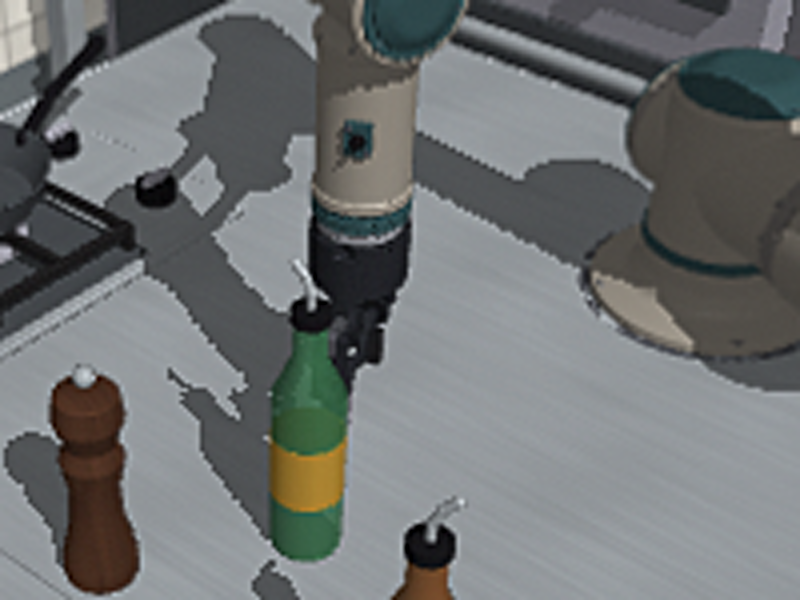

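View pics/t1.png

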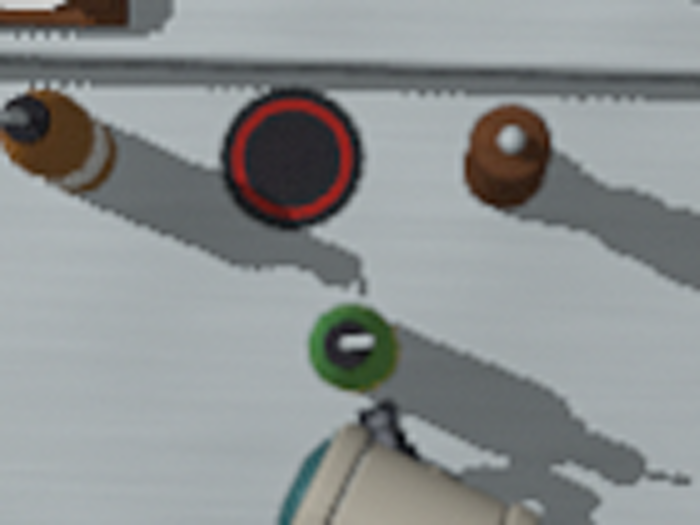

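The scene shows the gripper down behind the bottle, and the bottle still upright. In the top view the finger back at crop (385,405) points at the bottle at (353,347), slightly off its line.

Run:
```python
from h import *
u=np.array([.933,.36]);n=np.array([-.36,.933])
for px in((380,403),(362,412),(400,440)):
  for z in(.02,.06,.1):
    p=on('top',170+px[0]/5,140+px[1]/5,z)[:2]-[.4032,-.1023];print(px,z,p@u,p@n)
b=np.array([.507,-.0635])-[.4032,-.1023];print('bottle',b@u,b@n)
t=cv2.imread('pics/raw_t1.png');m,st,c=green(t,GRN,(225,195,256,222));print(c,on('top',*c,.145))
s=cv2.imread('pics/raw_s1.png');print(foot(s,(250,130,290,206),((18,60,40),(90,255,255))))
```

```text
(380, 403) 0.02 0.07471823920399848 -0.0032039357279744947
(380, 403) 0.06 0.07449548074420038 -0.0040862772062475496
(380, 403) 0.1 0.07427272228440228 -0.004968618684520604
(362, 412) 0.02 0.07304291439572115 0.010256720619703563
(362, 412) 0.06 0.07286066079980315 0.009048936546415032
(362, 412) 0.1 0.07267840720388519 0.007841152473126486
(400, 440) 0.02 0.04673008175871815 -0.007614522410002895
(400, 440) 0.06 0.047184001935787874 -0.008390227722975745
(400, 440) 0.1 0.04763792211285764 -0.00916593303594862
bottle 0.1108134 -0.0011675999999999978
[240.23602484 209.38509317] [ 0.50882347 -0.06222777  0.145     ]
(array([ 0.50571691, -0.0647075 ,  0.        ]), array([257, 142,  20,  58, 951], dtype=int32))
```

The protrusion sits 74 mm from the TCP. That is further out than the 57 mm finger backs, so it is probably the knuckle, above the tips. I'll go lower to bring all contact down, then approach in millimetres and feel for contact.

Call:
apply_moves(steps=[0, 0, -0.6, 0, 0, 0, -1.2, 0, 0, 0, -1.6, 0, 0, 0, -1.6, 0])

```text
clock: 2.53
position: [0.4043, -0.1027, -0.0039]
ee_rot: [-0.0, 0.564, 0.826, -0.0]
contact_force: [-0.5, -1.5, -0.1]
width: 0.0855
gripper_force: 0.0
```

Call:
apply_moves(steps=[0.1, 0.03, -0.1, 0, 0.2, 0.06, -0.2, 0, 0.3, 0.1, -0.3, 0, 0.4, 0.15, -0.3, 0, 0.5, 0.2, -0.3, 0, 0.6, 0.23, -0.3, 0, 0.6, 0.23, -0.3, 0])

```text
clock: 3.12
position: [0.4112, -0.1007, -0.0064]
ee_rot: [0.0, 0.564, 0.826, 0.0]
contact_force: [0.3, -0.6, 1.1]
width: 0.0855
gripper_force: 0.0
```

Call:
apply_moves(steps=[0.1, 0.04, 0, 0, 0.2, 0.08, 0, 0, 0.3, 0.12, 0, 0, 0.4, 0.15, 0, 0, 0.5, 0.19, 0, 0, 0.6, 0.23, 0, 0])

```text
clock: 3.62
position: [0.4163, -0.0983, -0.0065]
ee_rot: [-0.0, 0.564, 0.826, -0.0]
contact_force: [-1.3, -0.4, 1.7]
width: 0.0855
gripper_force: 1.2
```

```bash
cat >> h.py <<'E'
def look(f=None):
    st=get_state();s=get_image('scene')[:,:,::-1].copy();t=get_image('top')[:,:,::-1].copy()
    if f: cv2.imwrite('pics/raw_s_'+f,s);cv2.imwrite('pics/raw_t_'+f,t)
    a,sa=foot(s,(225,130,290,240),((18,60,40),(90,255,255)));m,sb,c=green(t,GRN,(215,155,256,222))
    print('foot',a[:2].round(4),sa,'top',on('top',*c,.145)[:2].round(4),c.round(2),'tcp',st['position'].round(4),'F',np.round(st['contact_force'],2),st['clock'])
    return s,t
E
python3 -c "
from h import *
s,t=look('2.png');cv2.imwrite('pics/c2.png',np.hstack([cv2.resize(s[90:210,220:320],None,fx=4,fy=4),cv2.resize(t[160:260,195:295],(400,480))]))"
```

```text
foot [ 0.5068 -0.0659] [257 143  20  57 935] top [ 0.5114 -0.061 ] [239.85 208.56] tcp [ 0.4163 -0.0983 -0.0065] F [-1.26 -0.38  1.68] 3.6167
```

View pics/c2.png

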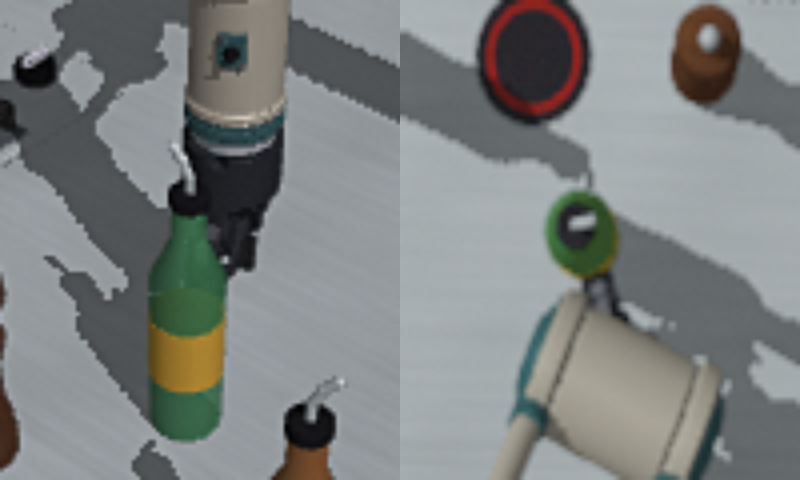

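The bottle is starting to tilt: in the top view the cap moved about twice as far as the shoulder, and the foot barely moved. The knuckle is pushing too high, so I'll back off slowly.

Call:
apply_moves(steps=[-0.1, -0.04, 0, 0, -0.2, -0.08, 0, 0, -0.3, -0.12, 0, 0, -0.5, -0.2, 0, 0, -0.8, -0.3, 0, 0, -1.2, -0.45, 0, 0, -2, -0.75, 0, 0, -3, -1.1, 0, 0])

```text
clock: 4.38
position: [0.3864, -0.1097, -0.0064]
ee_rot: [0.0, 0.564, 0.826, 0.0]
contact_force: [0.2, -0.6, 0.1]
width: 0.0854
gripper_force: 0.0
```

Call:
apply_moves(steps=[-1, -0.4, 1, 7, -2, -0.8, 2, 14, -2, -0.8, 2, 21, -2, -0.8, 2, 28, -2, -0.8, 2, 35, -2, -0.8, 2, 42, -2, -0.8, 2, 49, -2, -0.8, 2, 49])

```text
clock: 5.05
position: [0.3657, -0.1174, 0.0135]
ee_rot: [-0.0, 0.17, 0.985, 0.0]
contact_force: [-0.1, 0.5, -0.1]
width: 0.0854
gripper_force: 0.0
```

```bash
python3 -c "
from h import *
s,t=look('3.png');cv2.imwrite('pics/c3.png',np.hstack([cv2.resize(s[70:190,220:340],None,fx=5,fy=5,interpolation=3),cv2.resize(t[200:300,210:243],(198,600))]))
"
```

```text
foot [ 0.5057 -0.0647] [257 142  20  58 944] top [ 0.5089 -0.0624] [240.28 209.38] tcp [ 0.3657 -0.1174  0.0135] F [-0.13  0.55 -0.12] 5.05
```

View pics/c3.png

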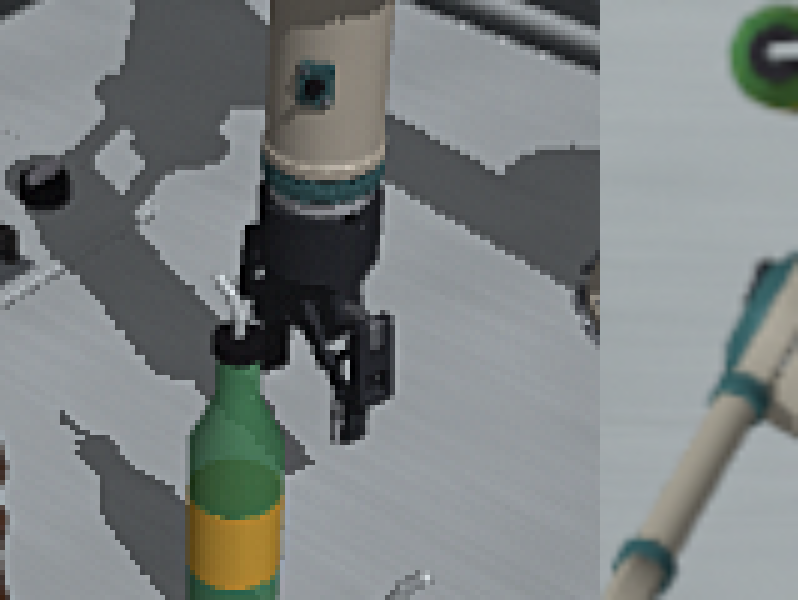

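The bottle went back exactly to where it was, so it had only rocked about 0.02 rad. The picture shows the knuckle block at (375,355) standing out further than the fingertip at (350,435), so the finger backs can't push low. I'll look at the gripper side-on, with the jaw shut, to see which side of it has the fingertips leading.

Call:
apply_moves(steps=[0, 1, 2, -7, 0, 4, 5, -14, 0, 8, 8, -21, 0, 11, 10, -28, 0, 13, 10, -34, 0, 13, 10, -34, 0, 13, 10, -34, 0, 13, 10, -34], jaw=255, newtons=20)

```text
clock: 5.82
position: [0.3664, 0.0127, 0.1135]
ee_rot: [0.0, 0.451, 0.893, -0.0]
contact_force: [-0.4, -0.4, 0.1]
width: -0.0
gripper_force: 0.0
```

```bash
python3 -c "
from h import *
print(get_state()['width'],get_state()['position'])
p=proj('scene',get_state()['position']).astype(int);print(p)
s,t=look('4.png');y,x=max(p[1]-90,0),p[0]-55;cv2.imwrite('pics/c4.png',cv2.resize(s[y:y+110,x:x+110],None,fx=5.4,fy=5.4,interpolation=3))
"
```

```text
-3.50171087450064e-06 [0.3663848  0.0126561  0.11346514]
[315 153]
foot [ 0.5057 -0.0647] [257 142  20  58 938] top [ 0.5091 -0.0619] [240.12 209.3 ] tcp [0.3664 0.0127 0.1135] F [-0.39 -0.44  0.11] 5.8167
```

View pics/c4.png

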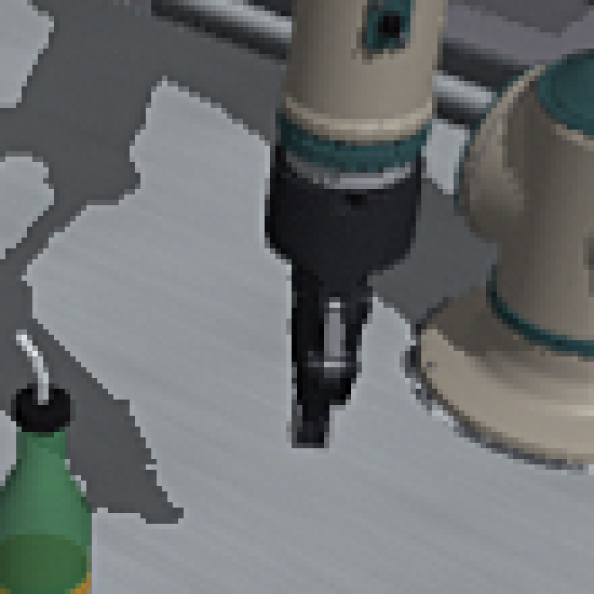

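```bash
python3 -c "
from h import *
print(proj('scene',[0,0,0]),proj('scene',[.6411,-.0117,0]))
for z in (.0,.113,.14,.17,.19,.25):
  p=proj('scene',[.3664,.0127,z]);print(z,p,((p-[260,63])*5.4).astype(int))
x,y=np.array([2*.451*.893,2*.893**2-1]),0
ty=x;tx=np.array([2*.451**2-1,2*.451*.893])
for nm,P in(('tx+38',tx*.038),('tx-38',-tx*.038)):
  for z in(.187,.27):p=proj('scene',[.3664+P[0],.0127+P[1],z]);print(nm,z,((p-[260,63])*5.4).astype(int))
"
```

```text
[366.08801031 131.17575337] [250.00842729 226.02327976]
0.0 [312.22415316 181.76971325] [282 641]
0.113 [315.96088533 154.09106143] [302 491]
0.14 [316.93145904 146.92815447] [307 453]
0.17 [318.04898512 138.69400254] [313 408]
0.19 [318.81805757 133.0355266 ] [317 378]
0.25 [321.24965611 115.18850476] [330 281]
tx+38 0.187 [388 386]
tx+38 0.27 [410 251]
tx-38 0.187 [245 379]
tx-38 0.27 [260 245]
```

```bash
python3 -c "
from h import *
c=np.array([.3657,-.1174]);ty=np.array([.335,.942])
for k in(.0425,.057,.074):
 for z in (.0,.0265,.05,.1):
  print(k,z,((proj('scene',[*(c+ty*k),z])-[220,70])*5).astype(int))
c=cv2.imread('pics/raw_t_4.png')
import json
st=get_state();print(proj('top',st['position']))
"
```

```text
0.0425 0.0 [337 509]
0.0425 0.0265 [340 478]
0.0425 0.05 [342 450]
0.0425 0.1 [346 388]
0.057 0.0 [349 521]
0.057 0.0265 [352 491]
0.057 0.05 [354 463]
0.057 0.1 [359 401]
0.074 0.0 [363 536]
0.074 0.0265 [366 505]
0.074 0.05 [368 477]
0.074 0.1 [374 415]
[215.95417285 253.70036484]
```

Call:
apply_moves(steps=[0, 2, -2, 0, 0, 3, -4, 0, 0, 3, -6, 0, 0, 3, -8, 0, 0, 3, -9.5, 0, 0, 3, -10.2, 0, 0, 3, -10.6, 0, 0, 3, -10.6, 0])

```text
clock: 6.58
position: [0.3664, 0.0421, 0.0069]
ee_rot: [-0.001, 0.452, 0.892, -0.0]
contact_force: [-0.7, 0.6, -0.2]
width: 0.0002
gripper_force: 0.0
```

Call:
apply_moves(steps=[0, 0, -0.1, 0, 0, 0, -0.2, 0, 0, 0, -0.3, 0, 0, 0, -0.4, 0, 0, 0, -0.5, 0, 0, 0, -0.6, 0, 0, 0, -0.6, 0])

```text
clock: 7.17
position: [0.3667, 0.0427, 0.0015]
ee_rot: [0.0, 0.451, 0.892, 0.0]
contact_force: [-0.3, 0.6, 0.4]
width: -0.0001
gripper_force: 0.0
```

```bash
python3 -c "
from h import *
st=get_state();print(st['position'],st['contact_force'])
p=proj('scene',st['position']).astype(int);print(p)
s,t=look('5.png');y,x=p[1]-90,p[0]-55;cv2.imwrite('pics/c5.png',cv2.resize(s[y:y+110,x:x+110],None,fx=5.4,fy=5.4,interpolation=3))
"
```

```text
[0.36668637 0.04265062 0.00149927] [-0.34770776  0.64769065  0.37114261]
[319 185]
foot [ 0.5057 -0.0647] [257 142  20  58 940] top [ 0.5089 -0.0622] [240.23 209.35] tcp [0.3667 0.0427 0.0015] F [-0.35  0.65  0.37] 7.1667
```

View pics/c5.png

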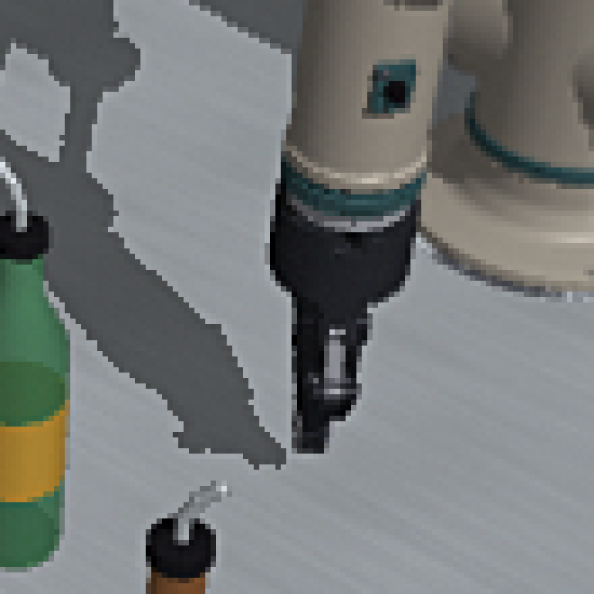

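```bash
python3 -c "
from h import *
f=on('scene',316.8,180.6)[:2];print('shadow',f)
for z in(0,.01,.02,.03,.04):
  p=on('scene',321.8,178.3,z)[:2];print(z,p,p-f)
# light slope from t0: oil bottle shadow tip, at (460,353)/1.5
print(on('top',460/1.5,353/1.5,0)[:2]-[.507,-.0635])
"
```

```text
shadow [0.35198382 0.02055549]
0 [0.33193899 0.0263563 ] [-0.02004483  0.00580081]
0.01 [0.34215528 0.03186937] [-0.00982854  0.01131388]
0.02 [0.35237158 0.03738243] [0.00038776 0.01682694]
0.03 [0.36258787 0.04289549] [0.01060406 0.02234   ]
0.04 [0.37280417 0.04840856] [0.02082035 0.02785307]
[-0.07760289 -0.22284153]
```

Call:
apply_moves(steps=[0, 0, -0.1, 0, 0, 0, -0.2, 0, 0, 0, -0.3, 0, 0, 0, -0.3, 0])

```text
clock: 7.6
position: [0.3666, 0.0426, -0.0017]
ee_rot: [-0.0, 0.451, 0.892, -0.0]
contact_force: [0.4, 0.0, -0.1]
width: -0.0005
gripper_force: 0.0
```

The shadow and the fingertip agree that the visible tips are about 28 mm above the reported TCP. The earlier push was therefore much higher than I intended. I'll keep descending gently and feel for the counter.

Call:
apply_moves(steps=[0, 0, -0.2, 0, 0, 0, -0.4, 0, 0, 0, -0.6, 0, 0, 0, -0.8, 0, 0, 0, -1, 0, 0, 0, -1.2, 0, 0, 0, -1.4, 0, 0, 0, -1.4, 0])

```text
clock: 8.27
position: [0.3664, 0.0426, -0.0159]
ee_rot: [-0.0, 0.451, 0.892, -0.0]
contact_force: [0.8, 0.5, -0.3]
width: 0.0
gripper_force: 0.0
```

Call:
apply_moves(steps=[0, 0, -0.1, 0, 0, 0, -0.2, 0, 0, 0, -0.3, 0, 0, 0, -0.4, 0, 0, 0, -0.5, 0, 0, 0, -0.5, 0])

```text
clock: 8.77
position: [0.3666, 0.0426, -0.0206]
ee_rot: [-0.0, 0.451, 0.892, -0.0]
contact_force: [1.1, 0.5, 0.4]
width: 0.0001
gripper_force: 0.0
```

Call:
apply_moves(steps=[0, 0, -0.1, 0, 0, 0, -0.2, 0, 0, 0, -0.3, 0, 0, 0, -0.3, 0])

```text
clock: 9.1
position: [0.3666, 0.0426, -0.0236]
ee_rot: [-0.0, 0.451, 0.892, -0.0]
contact_force: [-0.2, -0.2, 0.2]
width: -0.0002
gripper_force: 0.0
```

Call:
apply_moves(steps=[0, 0, -0.1, 0, 0, 0, -0.2, 0, 0, 0, -0.3, 0, 0, 0, -0.3, 0])

```text
clock: 9.43
position: [0.3666, 0.0426, -0.0267]
ee_rot: [-0.0, 0.451, 0.892, -0.0]
contact_force: [-0.1, -0.5, 0.5]
width: -0.0001
gripper_force: 0.0
```

No contact, so the shut tips are about 3 mm above the counter at TCP −27 mm. My plan is to open the jaw and turn so that the side of one open finger does the pushing, about 57 mm off the tool axis. That keeps the gripper body clear of the bottle, to the left of its path.

Call:
apply_moves(steps=[0, 0, 2, 7, 0, 0, 3, 14, 0, 0, 3, 21, 0, 0, 3, 28, 0, 0, 3, 35, 0, 0, 3, 42, 0, 0, 3, 49, 0, 0, 3, 56], jaw=0)

```text
clock: 10.1
position: [0.3667, 0.0426, 0.0035]
ee_rot: [0.0, -0.024, 1.0, 0.0]
contact_force: [0.3, -0.1, 0.6]
width: 0.0851
gripper_force: 0.0
```

Call:
apply_moves(steps=[1, -1, 0, 7, 2, -2, 0, 14, 3, -4, 0, 19, 4, -6, 0, 19, 5, -7, 0, 19, 5.9, -7.6, 0, 19, 5.9, -7.6, 0, 19])

```text
clock: 10.68
position: [0.4286, -0.0346, 0.0037]
ee_rot: [0.001, -0.184, 0.983, -0.001]
contact_force: [-0.2, 0.4, 0.4]
width: 0.0854
gripper_force: 0.0
```

```bash
python3 -c "
from h import *
st=get_state();print(st['width'],st['ee_rot'])
s,t=look('6.png')
p=proj('top',st['position']).astype(int)
cv2.imwrite('pics/c6.png',np.hstack([cv2.resize(s[80:200,230:330],None,fx=5,fy=5,interpolation=3)[:,:480],cv2.resize(t[195:270,200:240],(320,600),interpolation=3)]))
"
```

```text
0.08542005027014542 [ 1.40060239e-03 -1.84457000e-01  9.82839448e-01 -5.21616912e-04]
foot [ 0.5057 -0.0647] [257 142  20  58 943] top [ 0.5087 -0.0624] [240.28 209.41] tcp [ 0.4286 -0.0346  0.0037] F [-0.24  0.42  0.43] 10.6833
```

View pics/c6.png

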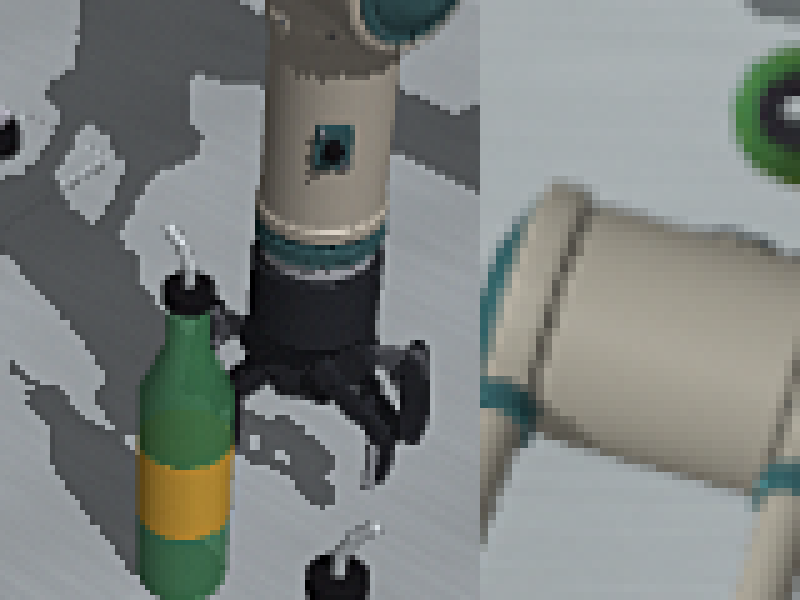

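The open gripper is seen face-on: round body, knuckle bottom near (410,445), fingertip at (370,487). The knuckles sit only about 40 mm above the tips, so pushing as low as possible is workable.

Call:
apply_moves(steps=[0, 0, -0.8, 0, 0, 0.1, -1.6, 0, 0, 0.2, -2.4, 0, 0, 0.2, -3, 0, 0, 0.2, -3.5, 0, 0, 0.2, -3.8, 0, 0, 0.2, -3.8, 0])

```text
clock: 11.37
position: [0.4251, -0.0312, -0.0353]
ee_rot: [-0.001, -0.185, 0.983, 0.0]
contact_force: [-0.3, 0.4, -0.3]
width: 0.0856
gripper_force: 0.0
```

Call:
apply_moves(steps=[0.2, 0.08, -0.1, 0, 0.4, 0.15, -0.2, 0, 0.6, 0.23, -0.3, 0, 0.8, 0.3, -0.4, 0, 1, 0.38, -0.4, 0, 1.2, 0.46, -0.4, 0, 1.3, 0.5, -0.4, 0, 1.4, 0.54, -0.4, 0])

```text
clock: 12.03
position: [0.44, -0.0259, -0.0384]
ee_rot: [0.0, -0.185, 0.983, -0.0]
contact_force: [-0.5, 0.1, -0.4]
width: 0.0853
gripper_force: 0.0
```

```bash
cat >> h.py <<'E'
def tilt(s,t):  # bottle: top-view green centroid & black cap/pourer centroid
    m,sb,c=green(t,GRN,(215,155,256,222));hs=t.max(2)<70
    k=np.zeros_like(hs);r=int(c[1]);q=int(c[0]);k[r-7:r+7,q-8:q+9]=1;ys,xs=np.where(hs&k)
    print('cap',on('top',xs.mean(),ys.mean(),.2)[:2].round(4),'green',on('top',*c,.145)[:2].round(4))
E
python3 -c "
from h import *
tilt(0,cv2.imread('pics/raw_t_6.png'));tilt(0,cv2.imread('pics/raw_t_2.png'));tilt(0,cv2.imread('pics/raw_t0.png'))
s,t=look('7.png');tilt(s,t)"
```

```text
cap [ 0.5089 -0.0604] green [ 0.5087 -0.0624]
cap [ 0.5141 -0.0585] green [ 0.5114 -0.061 ]
cap [ 0.5089 -0.0604] green [ 0.5088 -0.0624]
foot [ 0.5057 -0.0647] [257 142  20  58 945] top [ 0.5088 -0.0622] [240.24 209.39] tcp [ 0.44   -0.0259 -0.0384] F [-0.51  0.09 -0.44] 12.0333
cap [ 0.5094 -0.06  ] green [ 0.5088 -0.0622]
```

Call:
apply_moves(steps=[0.1, 0.04, 0, 0, 0.2, 0.08, 0, 0, 0.4, 0.15, 0, 0, 0.5, 0.19, 0, 0, 0.7, 0.27, 0, 0, 0.8, 0.31, 0, 0, 0.9, 0.35, 0, 0, 1, 0.38, 0, 0])

```text
clock: 12.8
position: [0.4497, -0.0221, -0.0385]
ee_rot: [-0.0, -0.185, 0.983, 0.0]
contact_force: [-1.7, -0.6, 0.8]
width: 0.0856
gripper_force: 0.0
```

```bash
python3 -c "
from h import *
tilt(*look('8.png'))"
```

```text
foot [ 0.5057 -0.0647] [257 142  20  58 942] top [ 0.509 -0.062] [240.16 209.31] tcp [ 0.4497 -0.0221 -0.0385] F [-1.68 -0.62  0.8 ] 12.8
cap [ 0.5096 -0.0603] green [ 0.509 -0.062]
```

Contact has just been made (about 1.8 N). I'll go on 4 mm and check for tilt.

Call:
apply_moves(steps=[0.1, 0.04, 0, 0, 0.2, 0.08, 0, 0, 0.3, 0.11, 0, 0, 0.4, 0.15, 0, 0])

```text
clock: 13.23
position: [0.4527, -0.0205, -0.0386]
ee_rot: [-0.001, -0.185, 0.983, 0.0]
contact_force: [-3.2, -0.5, 2.1]
width: 0.0854
gripper_force: 0.0
```

```bash
python3 -c "
from h import *
tilt(*look('9.png'))"
```

```text
foot [ 0.5101 -0.0631] [257 143  19  58 935] top [ 0.5132 -0.0611] [239.9  207.98] tcp [ 0.4527 -0.0205 -0.0386] F [-3.24 -0.51  2.11] 13.2333
cap [ 0.5154 -0.0596] green [ 0.5132 -0.0611]
```

Call:
apply_moves(steps=[0.1, 0.04, 0, 0, 0.2, 0.08, 0, 0, 0.3, 0.11, 0, 0, 0.4, 0.15, 0, 0, 0.5, 0.19, 0, 0, 0.6, 0.23, 0, 0])

```text
clock: 13.83
position: [0.4599, -0.0184, -0.0384]
ee_rot: [0.0, -0.185, 0.983, 0.0]
contact_force: [-2.4, -1.8, 1.7]
width: 0.0857
gripper_force: 0.0
```

```bash
python3 -c "
from h import *
tilt(*look('10.png'))"
```

```text
foot [ 0.5155 -0.0627] [256 145  19  57 930] top [ 0.5208 -0.059 ] [239.32 205.52] tcp [ 0.4599 -0.0184 -0.0384] F [-2.4  -1.83  1.65] 13.8333
cap [ 0.5241 -0.0569] green [ 0.5208 -0.059 ]
```

The bottle slides but leans about 0.03 to 0.04 rad. I'll back off so it settles, lower 2.5 mm and shift sideways so the fingertip, not the knuckle, takes more of the push.

Call:
apply_moves(steps=[-0.1, -0.04, 0, 0, -0.2, -0.08, 0, 0, -0.4, -0.15, 0, 0, -0.8, -0.3, 0, 0, -0.7, -0.5, -0.1, 0, -0.66, -0.67, -0.2, 0, -0.66, -0.67, -0.25, 0, -0.66, -0.67, -0.25, 0])

```text
clock: 14.6
position: [0.4535, -0.0253, -0.041]
ee_rot: [0.0, -0.185, 0.983, -0.0]
contact_force: [0.9, -0.1, -0.2]
width: 0.0854
gripper_force: 0.0
```

```bash
python3 -c "
from h import *
tilt(*look('11.png'))"
```

```text
foot [ 0.5155 -0.0627] [256 144  20  58 957] top [ 0.5184 -0.0596] [239.48 206.29] tcp [ 0.4535 -0.0253 -0.041 ] F [ 0.9  -0.09 -0.19] 14.6
cap [ 0.5179 -0.0585] green [ 0.5184 -0.0596]
```

Call:
apply_moves(steps=[0.2, 0.08, 0, 0, 0.4, 0.15, 0, 0, 0.6, 0.23, 0, 0, 0.7, 0.27, 0, 0, 0.8, 0.31, 0, 0, 0.9, 0.34, 0, 0, 1, 0.38, 0, 0, 1.1, 0.42, 0, 0])

```text
clock: 15.37
position: [0.4637, -0.0208, -0.0411]
ee_rot: [-0.0, -0.185, 0.983, 0.0]
contact_force: [-2.0, -0.4, 0.9]
width: 0.0856
gripper_force: 0.0
```

```bash
python3 -c "
from h import *
tilt(*look('12.png'))"
```

```text
foot [ 0.5199 -0.061 ] [255 145  20  58 951] top [ 0.5238 -0.0585] [239.17 204.55] tcp [ 0.4637 -0.0208 -0.0411] F [-2.03 -0.43  0.88] 15.3667
cap [ 0.524  -0.0564] green [ 0.5238 -0.0585]
```

Nearly upright now. Continuing the same way.

Call:
apply_moves(steps=[0.13, 0.05, 0, 0, 0.26, 0.1, 0, 0, 0.39, 0.15, 0, 0, 0.52, 0.2, 0, 0, 0.65, 0.25, 0, 0, 0.78, 0.3, 0, 0, 0.91, 0.35, 0, 0, 1.04, 0.4, 0, 0])

```text
clock: 16.13
position: [0.4747, -0.0168, -0.041]
ee_rot: [-0.0, -0.185, 0.983, 0.0]
contact_force: [-3.5, -0.6, 0.3]
width: 0.0855
gripper_force: 0.0
```

```bash
python3 -c "
from h import *
tilt(*look('13.png'))"
```

```text
foot [ 0.5328 -0.0563] [254 148  20  58 950] top [ 0.5356 -0.0551] [238.21 200.74] tcp [ 0.4747 -0.0168 -0.041 ] F [-3.55 -0.57  0.27] 16.1333
cap [ 0.5355 -0.0533] green [ 0.5356 -0.0551]
```

Call:
apply_moves(steps=[0.15, 0.06, 0, 0, 0.35, 0.14, 0, 0, 0.55, 0.22, 0, 0, 0.75, 0.3, 0, 0, 0.95, 0.38, 0, 0, 1.15, 0.46, 0, 0, 1.35, 0.55, 0, 0, 1.5, 0.61, 0, 0])

```text
clock: 16.9
position: [0.4899, -0.0107, -0.0409]
ee_rot: [0.0, -0.185, 0.983, 0.0]
contact_force: [-3.9, -0.5, 1.7]
width: 0.0851
gripper_force: 0.0
```

```bash
python3 -c "
from h import *
tilt(*look('14.png'))"
```

```text
foot [ 0.5465 -0.0527] [251 151  20  58 964] top [ 0.5521 -0.0496] [236.6  195.42] tcp [ 0.4899 -0.0107 -0.0409] F [-3.91 -0.46  1.68] 16.9
cap [ 0.5514 -0.0482] green [ 0.5521 -0.0496]
```

Call:
apply_moves(steps=[0.2, 0.08, 0, 0, 0.4, 0.17, 0, 0, 0.6, 0.25, 0, 0, 0.8, 0.34, 0, 0, 1, 0.42, 0, 0, 1.2, 0.51, 0, 0, 1.4, 0.6, 0, 0, 1.6, 0.68, 0, 0])

```text
clock: 17.67
position: [0.5058, -0.0039, -0.0409]
ee_rot: [0.0, -0.185, 0.983, 0.0]
contact_force: [-3.2, -1.3, 2.6]
width: 0.0852
gripper_force: 0.0
```

```bash
python3 -c "
from h import *
tilt(*look('15.png'))"
```

```text
foot [ 0.5642 -0.0477] [249 155  20  58 980] top [ 0.5695 -0.0449] [235.27 189.81] tcp [ 0.5058 -0.0039 -0.0409] F [-3.21 -1.33  2.55] 17.6667
cap [ 0.5699 -0.0411] green [ 0.5695 -0.0449]
```

Call:
apply_moves(steps=[0.2, 0.08, 0, 0, 0.4, 0.17, 0, 0, 0.6, 0.25, 0, 0, 0.8, 0.34, 0, 0, 1, 0.42, 0, 0, 1.2, 0.51, 0, 0, 1.4, 0.6, 0, 0, 1.6, 0.68, 0, 0])

```text
clock: 18.43
position: [0.5218, 0.0029, -0.0409]
ee_rot: [0.0, -0.185, 0.983, 0.0]
contact_force: [-3.7, -0.5, 1.6]
width: 0.0858
gripper_force: 0.0
```

```bash
python3 -c "
from h import *
tilt(*look('16.png'))"
```

```text
foot [ 0.5805 -0.0417] [247 159  20  58 985] top [ 0.5871 -0.0389] [233.52 184.15] tcp [ 0.5218  0.0029 -0.0409] F [-3.73 -0.53  1.65] 18.4333
cap [ 0.5889 -0.0349] green [ 0.5871 -0.0389]
```

It is still sliding, but drifting outward along the finger with a slight lean. I'll back off, turn 5° toward the mat and re-centre it on the fingertip.

Call:
apply_moves(steps=[-0.1, -0.04, 0, 0, -0.2, -0.08, 0, 0, -0.4, -0.16, 0, 0, -0.8, -0.32, 0, 0, -1, -0.4, 0, 0, -0.9, -0.8, 0, 3, -0.7, -1.2, 0, 5, -0.5, -1.44, 0, 5])

```text
clock: 19.2
position: [0.5166, -0.0119, -0.0408]
ee_rot: [0.0, -0.228, 0.974, -0.0]
contact_force: [-0.2, 0.1, -0.4]
width: 0.085
gripper_force: 0.0
```

```bash
python3 -c "
from h import *
s,t=look('17.png');tilt(s,t);print(get_state()['ee_rot'])"
```

```text
foot [ 0.5805 -0.0417] [ 247  158   20   59 1000] top [ 0.5848 -0.038 ] [233.22 184.88] tcp [ 0.5166 -0.0119 -0.0408] F [-0.2   0.08 -0.43] 19.2
cap [ 0.587  -0.0352] green [ 0.5848 -0.038 ]
[ 5.38682664e-04 -2.27371354e-01  9.73807962e-01 -1.76137802e-04]
```

Call:
apply_moves(steps=[0.2, 0.1, 0, 0, 0.4, 0.2, 0, 0, 0.6, 0.29, 0, 0, 0.8, 0.39, 0, 0, 1, 0.49, 0, 0, 1.2, 0.59, 0, 0, 1.4, 0.68, 0, 0, 1.6, 0.78, 0, 0])

```text
clock: 19.97
position: [0.5326, -0.0037, -0.041]
ee_rot: [-0.0, -0.228, 0.974, 0.0]
contact_force: [-3.0, -1.4, 0.8]
width: 0.0857
gripper_force: 0.0
```

```bash
python3 -c "
from h import *
s,t=look('18.png');tilt(s,t)"
```

```text
foot [ 0.5915 -0.0361] [245 162  20  58 983] top [ 0.6016 -0.0327] [231.69 179.46] tcp [ 0.5326 -0.0037 -0.041 ] F [-2.99 -1.37  0.82] 19.9667
cap [ 0.6064 -0.0292] green [ 0.6016 -0.0327]
```

Call:
apply_moves(steps=[0.2, 0.1, 0, 0, 0.4, 0.2, 0, 0, 0.6, 0.29, 0, 0, 0.8, 0.39, 0, 0, 1, 0.49, 0, 0, 1.2, 0.59, 0, 0, 1.4, 0.68, 0, 0, 1.6, 0.78, 0, 0])

```text
clock: 20.73
position: [0.5488, 0.0041, -0.041]
ee_rot: [-0.0, -0.228, 0.974, 0.0]
contact_force: [-3.0, -1.0, 1.4]
width: 0.0856
gripper_force: 0.0
```

```bash
python3 -c "
from h import *
s,t=look('19.png');tilt(s,t)"
```

```text
foot [ 0.6072 -0.0303] [242 167  22  57 997] top [ 0.619  -0.0269] [230.03 173.91] tcp [ 0.5488  0.0041 -0.041 ] F [-3.03 -0.99  1.38] 20.7333
cap [ 0.6245 -0.0252] green [ 0.619  -0.0269]
```

Call:
apply_moves(steps=[-0.1, -0.05, 0, 0, -0.2, -0.1, 0, 0, -0.3, -0.15, 0, 0, -0.5, -0.24, 0, 0, -0.8, -0.39, 0, 0, -0.8, -0.39, 0, 0])

```text
clock: 21.33
position: [0.54, -0.0001, -0.0409]
ee_rot: [-0.0, -0.228, 0.974, 0.0]
contact_force: [-0.6, 0.2, 0.2]
width: 0.085
gripper_force: 0.0
```

```bash
python3 -c "
from h import *
s,t=look('20.png');tilt(s,t)
c=(239,226)
cv2.imwrite('pics/c7.png',np.hstack([cv2.resize(s[130:250,190:290],None,fx=5,fy=5,interpolation=3)[:,:430],cv2.resize(t[140:215,205:250],(360,600),interpolation=3)]))"
```

```text
foot [ 0.6072 -0.0303] [ 243  165   21   59 1030] top [ 0.6132 -0.0269] [229.98 175.75] tcp [ 5.40e-01 -1.00e-04 -4.09e-02] F [-0.56  0.23  0.22] 21.3333
cap [ 0.6163 -0.0252] green [ 0.6132 -0.0269]
```

View pics/c7.png

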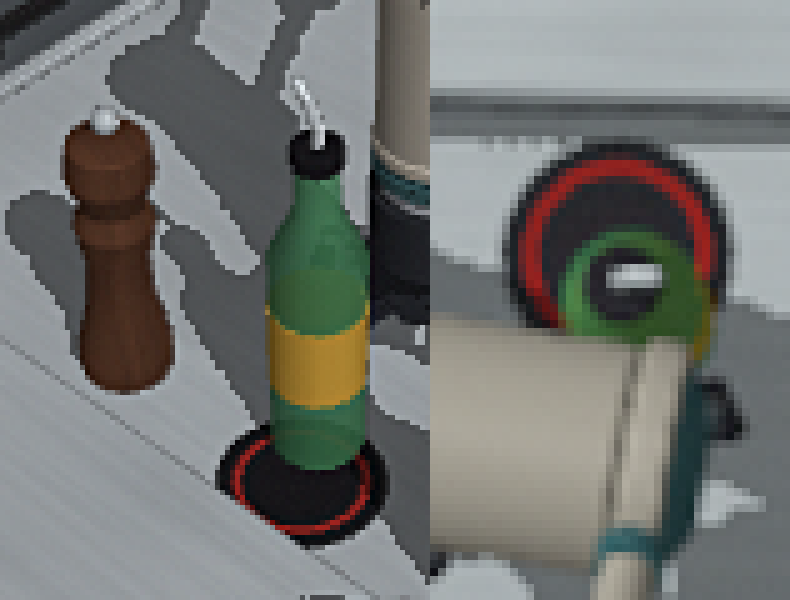

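The bottle settles upright (it had leaned 0.04 rad, held by the fingertip). Its foot, at (320,450), is partly on the mat, whose centre is at (305,485), so about 35 mm remain.

Call:
apply_moves(steps=[0.3, 0.15, 0, 0, 0.6, 0.3, 0, 0, 0.8, 0.4, 0, 0, 0.95, 0.49, 0, 0, 1.1, 0.58, 0, 0, 1.25, 0.66, 0, 0, 1.4, 0.75, 0, 0, 1.55, 0.84, 0, 0])

```text
clock: 22.1
position: [0.5559, 0.0086, -0.0411]
ee_rot: [-0.0, -0.228, 0.974, 0.0]
contact_force: [-2.0, -0.7, 0.7]
width: 0.0854
gripper_force: 0.0
```

```bash
python3 -c "
from h import *
s,t=look('21.png');tilt(s,t)"
```

```text
foot [ 0.6169 -0.0238] [ 242  168   21   59 1040] top [ 0.6278 -0.0245] [229.34 171.09] tcp [ 0.5559  0.0086 -0.0411] F [-2.02 -0.69  0.73] 22.1
cap [ 0.629  -0.0234] green [ 0.6278 -0.0245]
```

Call:
apply_moves(steps=[0.15, 0.08, 0, 0, 0.3, 0.16, 0, 0, 0.45, 0.24, 0, 0, 0.6, 0.33, 0, 0, 0.75, 0.41, 0, 0, 0.9, 0.5, 0, 0, 1.05, 0.58, 0, 0, 1.2, 0.66, 0, 0])

```text
clock: 22.87
position: [0.5682, 0.0152, -0.041]
ee_rot: [-0.0, -0.228, 0.974, 0.0]
contact_force: [-2.3, -0.9, 0.3]
width: 0.0854
gripper_force: 0.0
```

```bash
python3 -c "
from h import *
s,t=look('22.png');tilt(s,t)"
```

```text
foot [ 0.6283 -0.0196] [ 240  171   21   59 1029] top [ 0.6361 -0.0331] [232.17 168.51] tcp [ 0.5682  0.0152 -0.041 ] F [-2.29 -0.87  0.34] 22.8667
cap [ 0.6361 -0.0347] green [ 0.6361 -0.0331]
```

Call:
apply_moves(steps=[0.15, 0.08, 0, 0, 0.3, 0.17, 0, 0, 0.45, 0.25, 0, 0, 0.6, 0.33, 0, 0, 0.75, 0.42, 0, 0, 0.9, 0.5, 0, 0, 0.9, 0.5, 0, 0])

```text
clock: 23.55
position: [0.5777, 0.0203, -0.0409]
ee_rot: [0.0, -0.228, 0.974, -0.0]
contact_force: [-2.4, -0.3, 1.0]
width: 0.0855
gripper_force: 0.0
```

Call:
apply_moves(steps=[-0.1, -0.05, 0, 0, -0.2, -0.1, 0, 0, -0.4, -0.2, 0, 0, -0.8, -0.4, 0, 0, -2, -1, 0, 0, -4, -2, 0, 0, -7, -3.5, 0, 0, -10, -5, 0, 0])

```text
clock: 24.22
position: [0.4769, -0.0303, -0.0408]
ee_rot: [0.001, -0.229, 0.973, -0.0]
contact_force: [-0.4, -0.4, -0.5]
width: 0.0852
gripper_force: 0.0
```

Call:
apply_moves(steps=[-3, 0, 2, 0, -6, 0, 4, 0, -8, 0, 8, 0, -8, 0, 12, 0, -8, 0, 16, 0, -8, 0, 20, 0, -8, 0, 20, 0])

```text
clock: 24.8
position: [0.4025, -0.0314, 0.1667]
ee_rot: [0.008, -0.228, 0.974, -0.004]
contact_force: [1.0, -0.0, 0.3]
width: 0.0856
gripper_force: 0.0
```

```bash
python3 -c "
from h import *
s,t=look('23.png');tilt(s,t)
s0=cv2.imread('pics/raw_s0.png');t0=cv2.imread('pics/raw_t0.png')
for im,im0,n in((s,s0,'scene'),(t,t0,'top')):
  d=(cv2.absdiff(im,im0).max(2)>50).astype(np.uint8);k,l,st,c=cv2.connectedComponentsWithStats(d);print(n,[tuple(x) for x in st[1:] if x[4]>15])
print(proj('scene',[.6411,-.0117,0]))
cv2.imwrite('pics/c8.png',np.hstack([cv2.resize(s[130:280,190:290],None,fx=4,fy=4,interpolation=3),cv2.resize(t[140:215,180:230+0],(400,600),interpolation=3)]))"
```

```text
foot [ 0.6396 -0.0155] [ 239  173   21   60 1050] top [ 0.6364 -0.0142] [226.17 168.27] tcp [ 0.4025 -0.0314  0.1667] F [ 1.02 -0.04  0.27] 24.8
cap [ 0.6386 -0.0115] green [ 0.6364 -0.0142]
scene [(np.int32(290), np.int32(0), np.int32(21), np.int32(7), np.int32(96)), (np.int32(296), np.int32(0), np.int32(33), np.int32(20), np.int32(128)), (np.int32(452), np.int32(0), np.int32(20), np.int32(28), np.int32(178)), (np.int32(464), np.int32(0), np.int32(29), np.int32(36), np.int32(278)), (np.int32(324), np.int32(2), np.int32(13), np.int32(7), np.int32(31)), (np.int32(298), np.int32(25), np.int32(27), np.int32(30), np.int32(424)), (np.int32(307), np.int32(44), np.int32(6), np.int32(5), np.int32(16)), (np.int32(293), np.int32(57), np.int32(29), np.int32(10), np.int32(151)), (np.int32(216), np.int32(59), np.int32(113), np.int32(173), np.int32(5482)), (np.int32(309), np.int32(68), np.int32(11), np.int32(4), np.int32(29)), (np.int32(309), np.int32(73), np.int32(9), np.int32(5), np.int32(18)), (np.int32(394), np.int32(79), np.int32(20), np.int32(31), np.int32(395)), (np.int32(416), np.int32(78)
[... 2032 characters left out ...]
32(1032)), (np.int32(247), np.int32(341), np.int32(44), np.int32(30), np.int32(323)), (np.int32(0), np.int32(346), np.int32(11), np.int32(14), np.int32(59)), (np.int32(217), np.int32(346), np.int32(14), np.int32(11), np.int32(31)), (np.int32(195), np.int32(353), np.int32(7), np.int32(15), np.int32(40)), (np.int32(12), np.int32(354), np.int32(22), np.int32(30), np.int32(195)), (np.int32(188), np.int32(354), np.int32(26), np.int32(30), np.int32(220)), (np.int32(240), np.int32(361), np.int32(8), np.int32(23), np.int32(67)), (np.int32(11), np.int32(364), np.int32(4), np.int32(12), np.int32(28)), (np.int32(290), np.int32(373), np.int32(21), np.int32(11), np.int32(90))]
[250.00842729 226.02327976]
```

The bottle is within about 5 mm of the mat centre in both views and upright, and none of the bystanders has moved. I'll let the arm settle and hand in.

Call:
apply_moves(steps=[0, 0, 0, 0, 0, 0, 0, 0, 0, 0, 0, 0, 0, 0, 0, 0])

```text
clock: 25.23
position: [0.3962, -0.0297, 0.1577]
ee_rot: [-0.001, -0.228, 0.974, 0.001]
contact_force: [0.3, -0.5, -1.0]
width: 0.0854
gripper_force: 0.0
```

```bash
python3 -c "
from h import *
print(sign_off())"
```

```text
the job is handed in; nothing more can be done
None
```

The oil bottle stands upright on its drip mat, about 5 mm from the centre by both cameras, no bystander visibly moved, and the job is handed in at about 25 s (no verdict came back); it did lean slightly while being pushed, up to about 0.04 rad against the 0.15 limit.

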